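Unlock the drying dish and turn it for inspection with its ball kept in the middle

ROBOT

A 6-joint arm with a two-finger parallel gripper is mounted at the origin on the work surface. World frame = base frame: x ahead of the robot, y to its left, z up, the work surface at z = 0. Lengths are in m, angles in rad, forces in N, time in s.
With the tool pointing down it reaches from about 0.375 to 0.75 m from the base axis. Payload 9 kg.
Tool frame: the origin (TCP) lies midway between the tips of the shut fingers; the grasp point (between the pads) lies 19 mm behind it (grip_point_offset is the distance from the TCP to the grasp point, in m); z points along the fingers, x is the direction in which the jaws open and shut, and the axes are right-handed (so a half turn about z gives the same grasp; the last joint's range is limited). The gripper opens to 85 mm and grips with 20 to 120 N. Pads are 22 mm wide; open, the fingers measure 114 mm over their backs; the gripper's body (76 mm by 85 mm) begins 54 mm behind the grasp point. The pads swing forward as they close: fully open they stand 13 mm farther back than shut.
Start: joints at [-1.562, 0.104, 0.097, 1.564, 0, 1.353], TCP at [0.135, -0.585, 0.231] pointing down, gripper open.
Joint ranges: [-2.99, 2.99], [-0.84, 1.86], [-1.1, 1.16], [-1.84, 2.11], [-1.51, 1.56], [-3.14, 3.14]. Speed limits (rad/s): [2.22, 2.22, 2.57, 3.14, 3.14, 3.14].

INTERFACE

Orientations are given as a 3x3 rotation matrix whose columns are the frame's x, y, z axes.
In Python, from plant import get_obs, camera, job_done, grip_point_offset gives the robot as it stands.
- The arm moves only by the shell command python3 -m inch 'ROWS'. ROWS is JSON, a list of rows, each a list of 3 entries, a list of its own where there are three numbers: the shift along the tool's x, y, z in cm, then the turn, a rotation vector about the tool's x, y, z in degrees, then the opening, from 0 (shut) to 1 (fully open). A call has 1 to 5 rows; each row is the pose to reach, as a shift and turn from the pose commanded when the call began, along the tool's axes at that moment; what a row does not reach only later rows make up. A row lasts 1/8 s, in which the tool goes at most 62.5 mm and 10.7 degrees, less where a joint would pass 70% of its speed; a pose out of reach is approached as far as the arm can. A call with a gripper value outside its range is refused whole. The fingers move at their own pace and stop on an object; the grip force is fixed at half the most. Time passes only in rows, so rows that repeat a pose let the fingers close. It gives the time, the measured TCP pose, the force and the opening at its end, in the units of the state.
- get_obs(): the state, without advancing time (a new reading comes with each control period).
- camera(name): name is "side" or "top" or "wrist"; returns a dict with "pixels" (384x512x3 uint8, red, green, blue), "fov_y" (degrees; the focal length in pixels is half the picture's height over the tangent of half this angle, whatever the lens; pixels are square), "cx", "cy" (the principal point, pixels), "k1" (the pictures are not rectified: a ray, as slopes to the right and down, at radius r is drawn at 1 + k1 r^2 times it, then the intrinsics apply), "position" and "rotation" of the camera in the world; the wrist camera has in their place "mount" (4x4, takes a point from camera to tool coordinates, whose origin is the TCP and whose axes are the tool frame's). Camera axes: x right, y down, z forward; pixel columns grow to the right and rows downward; lengths in m; the calibration is good to about 2 mm. A picture is of the moment at which its call begins: read the wrist's pose just before it. There is no depth.
- job_done(): hands the job in, once; it reports no verdict.
The state is a dict: "t": time; "joint_positions": joint angles; "qvel": joint speeds; "joint_efforts": joint torques, N m; "tcp_pos": TCP position; "orientation": TCP orientation; "wrist_force": force on the tool from outside, world axes, zero at the start; "ft_torque": the same for the moment, N m; "gripper_width": opening from 0.0 (shut) to 1.0 (fully open).
Only numpy, scipy, OpenCV 4.12 (cv2) and the standard library are available. Lean on these libraries where they do the work, as an engineer would, in place of code of your own. Each camera call takes 0.05 s, during which the arm holds its last target.

TASK

In the sterilisation room, the round steel dish with the loose orange ball is locked in its drying stand: pull the sprung catch out by its red knob, fully to its stop (it stays out when let go), then take the dish by its blue handle, lift it straight up about 10 cm and, once it is up, give it a quarter turn, either way round, so that its other side can be inspected. Keep the dish level and the ball in its middle all the way, and leave the bottle, jar and cup alone. Finish still holding the dish up there above its stand, level and still; do not put it down.

Things in the scene. Friction and masses are not known exactly. Their poses are not given: they have to be found in the camera images.
- stand: Fixed grey stand: 160 x 160 mm plate, top 15 mm above the table, four white corner stops (tops at 31 mm) round the dish, a tongue to its +y with the catch in a grey housing (42 mm wide along x, y from 90 to 108 mm, top at 60 mm). Origin: on the table under the middle of the dish. +y points from the dish to the red knob.
- catch (a joint): Sprung catch: a steel bolt whose nose lies over the red lug and keeps the dish down. In m: 0 = fully in, 0.025 = at its stop, fully out; pulled along the stand's +y. Starts 0 to 4 mm out. The pull grows from about 5.5 to 7 N; friction keeps it where it is left. From about 12 mm out the dish is free.
- catch_knob (a point): Grip point of the catch's upright red knob: on its axis, 14 mm below its top. The knob is 16 mm wide along the stand's x, 14 mm along y, and stands from 51 to 93 mm above the table, 132 mm from the stand's middle when fully in; the steel bolt is below it. It moves with the catch.
- dish: Loose round steel dish, 0.22 kg, 132 mm across, 26 mm high; inside a shallow cone (9.5 degrees) with a small flat in the middle. Origin: centre of its underside, 15 mm above the table at the start. z up, x along the blue handle, +y to the red lug. Starts along the stand's axes within 3 degrees and 2 mm. A steel bail, legs at x = -64 and +64 mm, carries the handle over it.
- dish_grip (a point): Middle of the dish's blue handle, straight above the dish's centre, 105 mm above the dish's origin (120 mm above the table at the start). The handle is a bar 60 mm long along the dish's x, 12 mm wide along y and 16 mm high; this point is its centre.
- dish_lug (a point): Outer end of the red lug on the dish's rim (20 mm wide, 5 mm thick), 77 mm from the dish's centre along its +y and 22.5 mm above its origin; at the start it lies under the catch's nose, with about 3 mm between.
- dish_floor (a point): Middle of the dish's inner floor, 7 mm above the dish's origin.
- ball_center (a point): Centre of the loose orange ball, 24 mm in diameter, 22 g, which lies in the middle of the dish and rolls freely in it.
- bottle: Blue bottle with a yellow cap, 64 mm across, 150 mm high. Bystander. Origin: centre of its underside.
- jar: White jar with a green lid, 72 mm across, 80 mm high. Bystander. Origin: centre of its underside.
- cup: White cup, 76 mm across, 75 mm high. Bystander. Origin: centre of its underside.
Things that resemble listed ones, but are neither listed nor needed, are in the scene too. There is more than one size of the dish; the one meant has the size given above.

How it is judged:
By the outcome, as a careful person would: the job done as asked, in the order asked, and still so for the second after the job is handed in, while the arm keeps its last pose, push and grip.
It also fails if it takes over 51 s, if anything falls off the work surface, if the arm or the gripper's body presses on something with over 40 N, if the wrist force passes 120 N, or if a joint passes its speed limit or range.

## Working session

There is one attempt and no reset: what is moved stays moved. The work goes in short steps, Python scripts to look and compute and a shell command to move; the robot and the scene stay as the last step left them, time stands still between calls to the robot, and variables do not carry over. Pictures are saved under pics/ and viewed, and the job is handed in when it is done.

```bash
ls; mkdir -p pics
cat > look.py <<'E'
import sys,cv2,json,numpy as np
from plant import get_obs,camera
tag=sys.argv[1]
for n in sys.argv[2:]:
    o=get_obs(); c=camera(n)
    cv2.imwrite(f'pics/{n}_{tag}.png',c['pixels'][:,:,::-1])
    d={k:(np.array(v).tolist() if k!='pixels' else 0) for k,v in c.items()}
    d['obs']={k:np.array(v).tolist() for k,v in o.items()}
    np.save(f'pics/{n}_{tag}.npy',c['pixels'])
    json.dump(d,open(f'pics/{n}_{tag}.json','w'))
    print(n,{k:np.round(v,4).tolist() for k,v in d.items() if k not in('obs','pixels')})
print({k:np.round(v,4).tolist() for k,v in get_obs().items()})
E
python3 look.py 0 side top wrist; python3 -c "import plant;print(plant.grip_point_offset)"
```

```text
pics
side {'fov_y': 53.19, 'cx': 255.0954, 'cy': 193.5545, 'k1': 0.0142, 'position': [0.3655, -0.6336, 0.7915], 'rotation': [[0.9272, -0.2601, 0.2697], [-0.3747, -0.6485, 0.6626], [0.0026, -0.7154, -0.6988]]}
top {'fov_y': 53.9342, 'cx': 250.9558, 'cy': 190.5118, 'k1': -0.1086, 'position': [0.5329, -0.0085, 1.1033], 'rotation': [[0.0081, -0.9962, 0.0866], [-0.9999, -0.0069, 0.0146], [-0.014, -0.0867, -0.9961]]}
wrist {'fov_y': 69.3942, 'cx': 257.1935, 'cy': 192.9042, 'k1': -0.0578, 'mount': [[1.0, -0.0002, 0.0007, -0.0006], [-0.0, 0.9486, 0.3164, -0.0799], [-0.0008, -0.3164, 0.9486, -0.1432], [0.0, 0.0, 0.0, 1.0]]}
{'t': 0.15, 'joint_positions': [-1.5617, 0.1046, 0.0967, 1.5639, -0.0, 1.3531], 'qvel': [0.0006, -0.0037, 0.0033, -0.0007, 0.0004, -0.0004], 'joint_efforts': [0.0043, -55.7354, 50.4007, 0.0126, -0.0002, 0.0], 'tcp_pos': [0.1349, -0.5844, 0.2307], 'orientation': [[0.2248, -0.9744, -0.0], [-0.9744, -0.2248, 0.001], [-0.001, -0.0002, -1.0]], 'wrist_force': [0.5176, 0.1662, 0.5982], 'ft_torque': [-0.007, 0.0022, -0.0179], 'gripper_width': 0.9998}
0.0187
```

View pics/side_0.png

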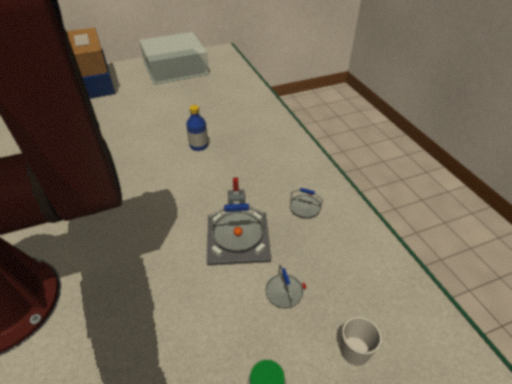

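View pics/top_0.png

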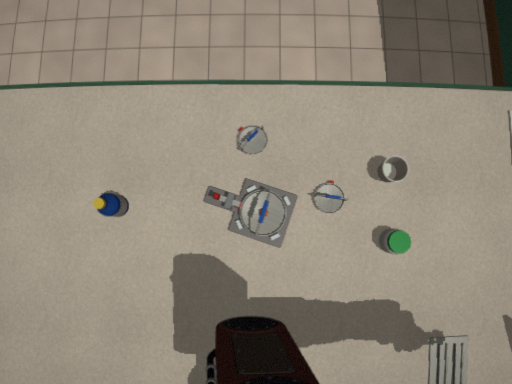

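View pics/wrist_0.png

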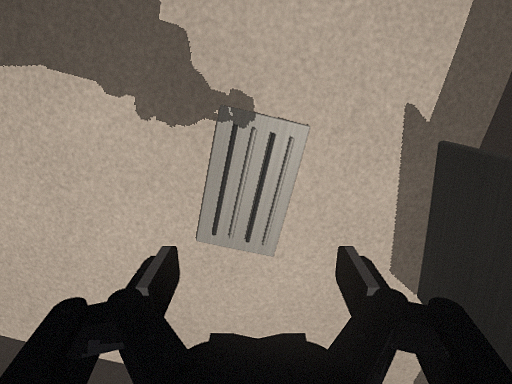

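The side view shows the stand dish at (238,232), its blue handle at (237,207) and the red knob at (236,183). In the top view the dish is at (263,212), the knob at (216,196), with two smaller decoy dishes at (252,138) and (328,197). The wrist camera sees only a grate.

```bash
cat > geo.py <<'E'
import json,numpy as np,cv2
def load(n,tag):
    d=json.load(open(f'pics/{n}_{tag}.json')); im=np.load(f'pics/{n}_{tag}.npy')
    if 'mount' in d:
        T=np.eye(4);T[:3,:3]=d['obs']['orientation'];T[:3,3]=d['obs']['tcp_pos'];T=T@np.array(d['mount'])
        R,p=T[:3,:3],T[:3,3]
    else: R,p=np.array(d['rotation']),np.array(d['position'])
    f=192/np.tan(np.radians(d['fov_y'])/2)
    return dict(im=im,R=R,p=p,f=f,cx=d['cx'],cy=d['cy'],k=d['k1'])
def ray(c,u,v):
    a=np.array([(u-c['cx'])/c['f'],(v-c['cy'])/c['f']]); s=a.copy()
    for _ in range(30): s=a/(1+c['k']*(s@s))
    return c['R']@np.array([s[0],s[1],1.])
def onz(c,u,v,z):
    r=ray(c,u,v); return c['p']+r*(z-c['p'][2])/r[2]
def tri(c1,a,c2,b):
    A=[];B=[]
    M=np.zeros((3,3));y=np.zeros(3)
    for c,q in((c1,a),(c2,b)):
        r=ray(c,*q);r/=np.linalg.norm(r);P=np.eye(3)-np.outer(r,r);M+=P;y+=P@c['p']
    x=np.linalg.solve(M,y);return x
def proj(c,X):
    q=c['R'].T@(np.array(X)-c['p']);s=q[:2]/q[2];s=s*(1+c['k']*(s@s));return s*c['f']+[c['cx'],c['cy']]
def blobs(c,col,roi,minA=6):
    h=cv2.cvtColor(np.ascontiguousarray(c['im']),cv2.COLOR_RGB2HSV);H,S,V=[h[...,i].astype(int) for i in range(3)]
    m={'red':((H<6)|(H>172))&(S>130)&(V>60),'blue':(H>105)&(H<130)&(S>130)&(V>50),'orange':(H>=6)&(H<18)&(S>170)&(V>120)}[col]
    k=np.zeros_like(m);x0,x1,y0,y1=roi;k[y0:y1,x0:x1]=m[y0:y1,x0:x1]
    n,l,st,ce=cv2.connectedComponentsWithStats(k.astype(np.uint8))
    out=[]
    for i in range(1,n):
        if st[i,4]>=minA:
            ys,xs=np.where(l==i);out.append((st[i,4],ce[i],cv2.minAreaRect(np.stack([xs,ys],1).astype(np.float32)),st[i,:4]))
    return out
E
python3 - <<'E'
from geo import *
t=load('top',0);s=load('side',0)
for n,c,roi in(('top',t,(190,310,170,255)),('side',s,(195,280,165,270))):
    for col in('red','blue','orange'):
        for b in blobs(c,col,roi): print(n,col,b)
    x0,x1,y0,y1=roi
    cv2.imwrite(f'pics/z_{n}.png',cv2.resize(c['im'][y0:y1,x0:x1,::-1],None,fx=6,fy=6,interpolation=cv2.INTER_CUBIC)[:600,:800])
E
```

```text
top red (np.int32(33), array([215.75757576, 195.60606061]), ((216.0, 195.5), (6.0, 5.0), 0.0), array([213, 193,   7,   6], dtype=int32))
top blue (np.int32(77), array([262.96103896, 211.49350649]), ((262.9378662109375, 211.32701110839844), (3.4555091857910156, 22.12996482849121), 17.102725982666016), array([259, 201,   9,  22], dtype=int32))
side red (np.int32(48), array([235.3125    , 183.52083333]), ((235.0, 184.0), (12.0, 4.0), 90.0), array([233, 178,   5,  13], dtype=int32))
side blue (np.int32(120), array([236.21666667, 206.925     ]), ((236.0, 207.0), (6.0, 22.0), 90.0), array([225, 204,  23,   7], dtype=int32))
side orange (np.int32(47), array([237.44680851, 230.76595745]), ((237.25003051757812, 230.75003051757812), (7.071067810058594, 6.363961219787598), 45.0), array([234, 227,   8,   8], dtype=int32))
```

View pics/z_top.png

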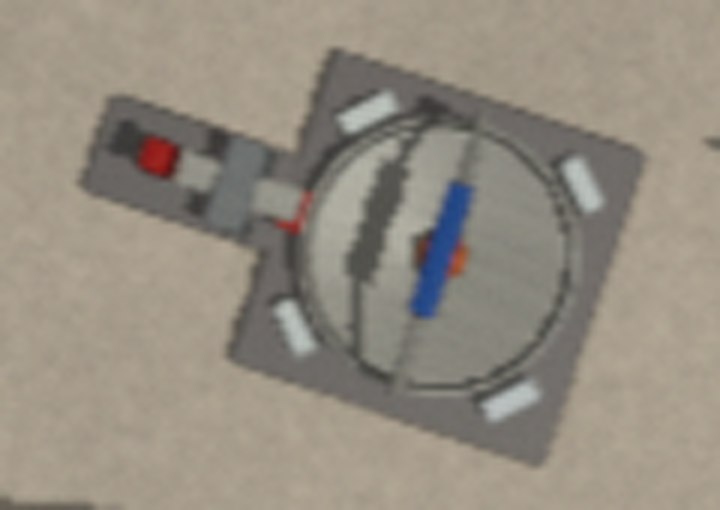

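Run:
```python
from geo import *
t=load('top',0);s=load('side',0)
h=tri(t,(262.9,211.4),s,(236.2,206.9));k=tri(t,(215.8,195.6),s,(235.3,183.5))
print('handle',h,onz(t,262.9,211.4,.126),'knob',k, onz(t,215.8,195.6,.088))
a=np.radians(17.1)  # long axis direction in px: vertical tilted
for v in((262.94+np.sin(a)*10,211.33-np.cos(a)*10),(262.94-np.sin(a)*10,211.33+np.cos(a)*10)): print(onz(t,*v,.126))
print('side blue ends',onz(s,225,206.5,.122),onz(s,248,207,.122))
print('knob dist',np.linalg.norm((k-h)[:2]),np.degrees(np.arctan2(*(k-h)[1::-1])))
for n,u,z in(('bottle',(100,203),.15),('jar',(399,241),.08),('cup',(396,169),.075)):print(n,onz(t,*u,z))
```

```text
handle [ 0.56392976 -0.0255178   0.12309009] [ 0.56379411 -0.02545476  0.126     ] knob [0.60707893 0.10303366 0.07449882] [0.60666564 0.10141269 0.088     ]
[ 0.58879762 -0.03303839  0.126     ]
[ 0.53923704 -0.01810821  0.126     ]
side blue ends [ 0.53966991 -0.01321561  0.122     ] [ 0.59058639 -0.03544537  0.122     ]
knob dist 0.13559988270576698 71.44532354837143
bottle [0.58056511 0.39632256 0.15      ]
jar [ 0.48635717 -0.39852454  0.08      ]
cup [ 0.68512513 -0.39635894  0.075     ]
```

The zoomed picture shows the right dish: ball in its middle and lug under the bolt's nose. The knob is at about (0.607, 0.102) m, and the stand's +y points about 72° from world x. I'm moving above the knob for a closer look.

```bash
cat > go.py <<'E'
import sys,numpy as np
from plant import get_obs
from scipy.spatial.transform import Rotation as Ro
def go(x,y,z,th):
    o=get_obs();R=np.array(o['orientation']);c,s=np.cos(np.radians(th)),np.sin(np.radians(th))
    G=np.array([[c,s,0],[s,-c,0],[0,0,-1.]])
    d=R.T@(np.array([x,y,z])-o['tcp_pos'])*100
    r=np.degrees(Ro.from_matrix(R.T@G).as_rotvec())
    print('shift cm',d.round(2),'turn deg',r.round(2),'t',round(o['t'],2),'th',np.degrees(np.arctan2(R[1,0],R[0,0])).round(2),'tcp',np.round(o['tcp_pos'],4),'F',np.round(o['wrist_force'],1),'w',round(o['gripper_width'],3))
go(*map(float,sys.argv[1:5]))
E
python3 -m inch '[[[-3,-3,0],[0,0,-3],1],[[-7,-8,0],[0,0,-8],1],[[-11,-12,0],[0,0,-12],1],[[-15,-16,0],[0,0,-16],1],[[-19,-20.5,0],[0,0,-20],1]]'; python3 go.py .607 .102 .23 -18
```

```text
t: 0.78
tcp_pos: [0.2925, -0.3518, 0.2311]
orientation: [[0.546, -0.838, 0.0], [-0.838, -0.546, -0.0], [0.0, -0.0, -1.0]]
wrist_force: [0.8, -0.1, 0.1]
gripper_width: 1.0
shift cm [-20.86 -51.12   0.11] turn deg [ 0.000e+00 -1.000e-02 -3.892e+01] t 0.78 th -56.92 tcp [ 0.2925 -0.3518  0.2311] F [ 0.8 -0.1  0.1] w 1.0
```

```bash
python3 -m inch '[[[-2.2,-5.5,0],[0,0,-4],1],[[-4.4,-11,0],[0,0,-8],1],[[-6.6,-16.5,0],[0,0,-12],1],[[-8.8,-22,0],[0,0,-16],1],[[-11,-27,0],[0,0,-20],1]]'; python3 go.py .607 .102 .23 -18
```

```text
t: 1.4
tcp_pos: [0.4594, -0.1122, 0.2312]
orientation: [[0.8, -0.6, 0.0], [-0.6, -0.8, -0.0], [0.0, 0.0, -1.0]]
wrist_force: [1.1, -0.6, -0.2]
gripper_width: 1.003
shift cm [ -1.04 -26.     0.12] turn deg [ 1.000e-02 -2.000e-02 -1.885e+01] t 1.4 th -36.85 tcp [ 0.4594 -0.1122  0.2312] F [ 1.1 -0.6 -0.2] w 1.003
```

```bash
python3 -m inch '[[[-0.2,-5.5,0],[0,0,-5],1],[[-0.4,-11,0],[0,0,-10],1],[[-0.6,-16.5,0],[0,0,-15],1],[[-0.8,-22,0],[0,0,-19],1],[[-1,-26,0],[0,0,-19],1]]';python3 -m inch '[[[0,0,0],[0,0,0],1],[[0,0,0],[0,0,0],1]]'; python3 look.py 1 wrist side top; python3 go.py .607 .102 .23 -18
```

```text
t: 2.02
tcp_pos: [0.6077, 0.1016, 0.2307]
orientation: [[0.952, -0.307, -0.001], [-0.307, -0.952, 0.0], [-0.001, 0.0, -1.0]]
wrist_force: [-0.1, -0.1, 0.4]
gripper_width: 0.999
t: 2.28
tcp_pos: [0.6067, 0.0993, 0.2309]
orientation: [[0.951, -0.309, -0.001], [-0.309, -0.951, -0.0], [-0.001, 0.001, -1.0]]
wrist_force: [0.1, -0.4, 0.5]
gripper_width: 0.999
wrist {'fov_y': 69.3942, 'cx': 257.1935, 'cy': 192.9042, 'k1': -0.0578, 'mount': [[1.0, -0.0005, 0.0015, -0.0019], [-0.0, 0.9482, 0.3177, -0.0813], [-0.0016, -0.3177, 0.9482, -0.1432], [0.0, 0.0, 0.0, 1.0]]}
side {'fov_y': 53.19, 'cx': 255.0954, 'cy': 193.5545, 'k1': 0.0142, 'position': [0.3655, -0.6336, 0.7915], 'rotation': [[0.9272, -0.2601, 0.2697], [-0.3747, -0.6485, 0.6626], [0.0026, -0.7154, -0.6988]]}
top {'fov_y': 53.9342, 'cx': 250.9558, 'cy': 190.5118, 'k1': -0.1086, 'position': [0.5329, -0.0085, 1.1033], 'rotation': [[0.0081, -0.9962, 0.0866], [-0.9999, -0.0069, 0.0146], [-0.014, -0.0867, -0.9961]]}
{'t': 2.425, 'joint_positions': [-0.0512, 0.1493, 0.1464, 1.5676, -0.0002, 1.835], 'qvel': [-0.0025, -0.0026, 0.0019, -0.0016, 0.0011, 0.001], 'joint_efforts': [0.4113, -57.493, 50.3002, -0.0059, 0.0105, -0.0052], 'tcp_pos': [0.6067, 0.0986, 0.2316], 'orientation': [[0.9507, -0.3102, 0.0003], [-0.3102, -0.9507, -0.0002], [0.0003, 0.0001, -1.0]], 'wrist_force': [-1.0124, 0.8268, 0.0234], 'ft_torque': [-0.0213, -0.0643, -0.0099], 'gripper_width': 1.0028}
shift cm [-0.08 -0.33  0.16] turn deg [ 0.01 -0.02 -0.07] t 2.42 th -18.07 tcp [0.6067 0.0986 0.2316] F [-1.   0.8  0. ] w 1.003
```

View pics/wrist_1.png

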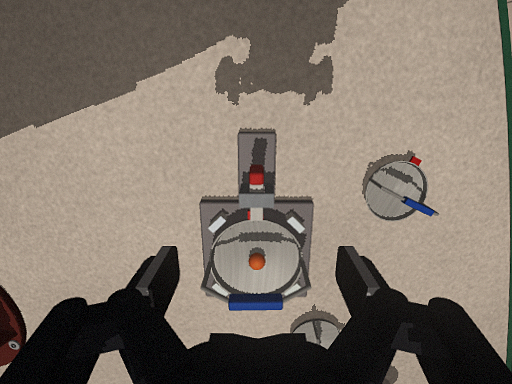

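The wrist view shows the knob at (257,178), the bolt and lug at (255,213), the ball at (257,261) and the handle at (255,302). I'll measure from these.

Run:
```python
from geo import *
w=load('wrist',1);s=load('side',1);t=load('top',1)
for col in('red','blue','orange'):
    for b in blobs(w,col,(200,320,140,320)): print(col,b)
    for b in blobs(s,col,(195,280,165,270)): print('  side',col,b[:2])
wr=[b for b in blobs(w,'red',(230,290,150,195))]
x,y,ww,hh=wr[0][3]; print('knob top far/near edge by row at', x,y,ww,hh)
# knob top far edge (top row of blob), z=.093; 
print('top far edge ctr',onz(w,x+ww/2-.5,y-.5,.093),'base near', onz(w,x+ww/2-.5,y+hh-.5,.051))
bl=[b for b in blobs(w,'blue',(200,320,280,320))][0]
X,Y,W,H=bl[3]
print('handle: far top edge',onz(w,X+W/2-.5,Y-.5,.128),'L',onz(w,X-.5,bl[1][1],.122),'R',onz(w,X+W-.5,bl[1][1],.122))
o=blobs(w,'orange',(200,320,240,280))[0];so=[b for b in blobs(s,'orange',(195,280,165,270))]
print('ball',onz(w,*o[1],.034))
if so: print(tri(w,o[1],s,so[0][1]))
sk=blobs(s,'red',(195,280,165,200))
if sk: print('knob tri',tri(w,wr[0][1],s,sk[0][1]))
sh=blobs(s,'blue',(195,280,195,220))
if sh: print('handle tri',tri(w,bl[1],s,sh[0][1]))
cv2.imwrite('pics/z_w1.png',cv2.resize(w['im'][120:320,190:330,::-1],None,fx=3,fy=3,interpolation=cv2.INTER_CUBIC))
```

```text
red (np.int32(253), array([256.16600791, 175.21343874]), ((256.0, 174.5), (19.0, 14.0), 90.0), array([249, 165,  15,  20], dtype=int32))
red (np.int32(23), array([248.17391304, 214.7826087 ]), ((248.0, 215.0), (8.0, 2.0), 90.0), array([247, 211,   3,   9], dtype=int32))
  side red (np.int32(51), array([235.25490196, 183.05882353]))
blue (np.int32(453), array([255.23399558, 305.21192053]), ((255.0, 305.0), (8.0, 52.0), 90.0), array([229, 301,  53,   9], dtype=int32))
  side blue (np.int32(126), array([235.97619048, 207.06349206]))
orange (np.int32(145), array([256.24137931, 262.95172414]), ((256.5000305175781, 262.5), (12.727922439575195, 12.727920532226562), 45.0), array([249, 257,  15,  13], dtype=int32))
  side orange (np.int32(47), array([237.57446809, 230.68085106]))
knob top far/near edge by row at 249 165 15 20
top far edge ctr [0.60963375 0.11730798 0.093     ] base near [0.59886918 0.0847457  0.051     ]
handle: far top edge [ 0.56445342 -0.01796347  0.128     ] L [ 0.53249008 -0.01981879  0.122     ] R [ 0.5890817 -0.03822    0.122    ]
ball [ 0.56149694 -0.03069151  0.034     ]
[ 0.5630347  -0.02836255  0.03818093]
knob tri [0.60548604 0.10221892 0.07728384]
handle tri [ 0.56230894 -0.02705107  0.12461618]
```

View pics/z_w1.png

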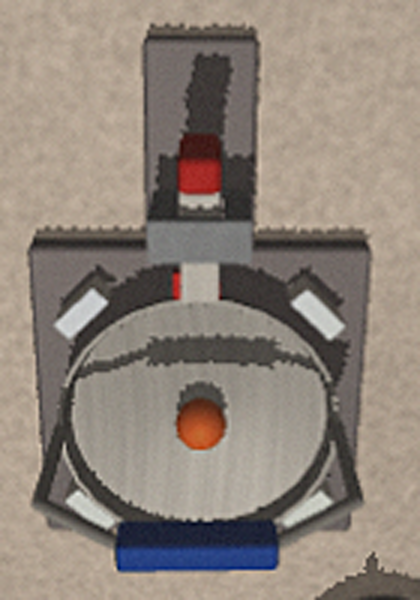

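```bash
python3 -m inch '[[[-0.1,-0.3,4],[0,0,0],1],[[-0.15,-0.3,8.5],[0,0,0],1],[[-0.15,-0.3,13],[0,0,0],1],[[-0.15,-0.3,15],[0,0,0],1],[[-0.15,-0.3,15],[0,0,0],1]]'; python3 go.py .606 .102 .06 -18; python3 look.py 2 wrist
```

```text
t: 3.05
tcp_pos: [0.6057, 0.1024, 0.0807]
orientation: [[0.951, -0.31, -0.002], [-0.31, -0.951, -0.0], [-0.002, 0.001, -1.0]]
wrist_force: [0.3, 0.1, 0.8]
gripper_width: 1.004
shift cm [0.04 0.03 2.07] turn deg [ 0.03  0.1  -0.04] t 3.05 th -18.04 tcp [0.6057 0.1024 0.0807] F [0.3 0.1 0.8] w 1.004
wrist {'fov_y': 69.3942, 'cx': 257.1935, 'cy': 192.9042, 'k1': -0.0578, 'mount': [[1.0, -0.0005, 0.0015, -0.0019], [-0.0, 0.9482, 0.3177, -0.0813], [-0.0016, -0.3177, 0.9482, -0.1432], [0.0, 0.0, 0.0, 1.0]]}
{'t': 3.1, 'joint_positions': [-0.0449, 0.1753, -0.0963, 1.2984, -0.0001, 1.8407], 'qvel': [0.0047, -0.0142, 0.0317, 0.0055, 0.0008, 0.0016], 'joint_efforts': [-0.0887, -56.0681, 47.0086, -0.0936, -0.0045, -0.0015], 'tcp_pos': [0.6068, 0.1024, 0.0824], 'orientation': [[0.9509, -0.3096, 0.0008], [-0.3096, -0.9509, -0.0001], [0.0008, -0.0001, -1.0]], 'wrist_force': [0.0929, 0.3163, 0.3044], 'ft_torque': [0.0343, -0.0336, 0.0068], 'gripper_width': 1.0001}
```

View pics/wrist_2.png

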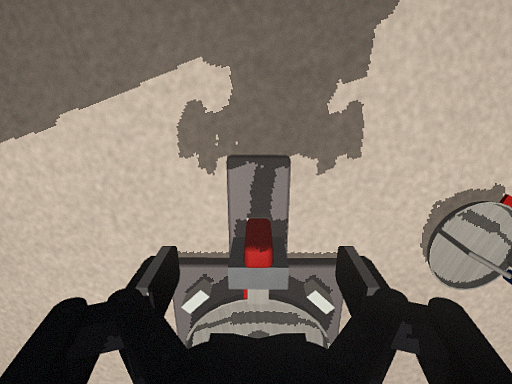

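The knob at (258,242) is midway between the fingers (178 and 337). Next I'll check its y with the known knob geometry.

Run:
```python
from geo import *
w=load('wrist',2)
b=blobs(w,'red',(225,290,200,280))
for q in b: print(q)
x,y,W,H=b[0][3]
# far top edge
for nm,v,z in(('far top',y-.5,.093),('near base',y+H-.5,.051)):print(nm,onz(w,x+W/2-.5,v,z))
u=np.array([.309,.951])
for k in((.606,.1022),):
  k=np.array(k)
  for off,z in((-.007,.093),(.007,.093),(-.007,.051),(0.,.093)): print(off,z,proj(w,[*(k+u*off),z]))
```

```text
(np.int32(1277), array([257.95458105, 243.91934221]), ((258.0, 243.0), (48.0, 28.0), 90.0), array([244, 219,  29,  49], dtype=int32))
far top [0.61185393 0.1252186  0.093     ]
near base [0.59425274 0.07063945 0.051     ]
-0.007 0.093 [260.79135858 269.56618735]
0.007 0.093 [260.88860924 247.19415338]
-0.007 0.051 [260.05721333 234.57837155]
0.0 0.093 [260.83956275 258.56527763]
```

```bash
python3 -m inch '[[[0,-0.1,1.2],[0,0,0],1],[[0,-0.1,2.1],[0,0,0],1],[[0,-0.1,2.1],[0,0,0],0.3],[[0,-0.1,2.1],[0,0,0],0],[[0,-0.1,2.1],[0,0,0],0]]';python3 -m inch '[[[0,0,0],[0,0,0],0],[[0,0,0],[0,0,0],0],[[0,0,0],[0,0,0],0]]'; python3 go.py .606 .103 .06 -18
```

```text
t: 3.72
tcp_pos: [0.6071, 0.1037, 0.0607]
orientation: [[0.951, -0.309, 0.001], [-0.309, -0.951, -0.0], [0.001, -0.0, -1.0]]
wrist_force: [-0.7, -0.3, 0.5]
gripper_width: 0.38
t: 4.1
tcp_pos: [0.6068, 0.1038, 0.0607]
orientation: [[0.951, -0.309, 0.0], [-0.309, -0.951, 0.0], [0.0, -0.0, -1.0]]
wrist_force: [-3.0, -0.4, 4.9]
gripper_width: 0.173
shift cm [-0.05  0.1   0.07] turn deg [-0. -0. -0.] t 4.1 th -18.0 tcp [0.6068 0.1038 0.0607] F [-3.  -0.4  4.9] w 0.173
```

```bash
python3 -m inch '[[[0,-0.4,0],[0,0,0],0],[[0,-0.8,0],[0,0,0],0],[[0,-1.2,0],[0,0,0],0],[[0,-1.6,0],[0,0,0],0],[[0,-1.9,0],[0,0,0],0]]';python3 go.py .606 .103 .06 -18;python3 -m inch '[[[0,-0.1,0],[0,0,0],0],[[0,-0.2,0],[0,0,0],0],[[0,-0.3,0],[0,0,0],0]]';python3 go.py .606 .103 .06 -18
```

```text
t: 4.72
tcp_pos: [0.6124, 0.1209, 0.0606]
orientation: [[0.951, -0.31, -0.001], [-0.31, -0.951, -0.002], [-0.0, 0.002, -1.0]]
wrist_force: [-5.2, -5.8, 6.5]
gripper_width: 0.172
shift cm [-0.06  1.9   0.07] turn deg [ 0.13  0.   -0.04] t 4.72 th -18.04 tcp [0.6124 0.1209 0.0606] F [-5.2 -5.8  6.5] w 0.172
t: 5.1
tcp_pos: [0.6133, 0.1236, 0.0606]
orientation: [[0.951, -0.31, -0.001], [-0.31, -0.951, -0.002], [-0.0, 0.002, -1.0]]
wrist_force: [-5.8, -4.7, 7.1]
gripper_width: 0.174
shift cm [-0.06  2.19  0.06] turn deg [ 0.13  0.   -0.05] t 5.1 th -18.05 tcp [0.6133 0.1236 0.0606] F [-5.8 -4.7  7.1] w 0.174
```

```bash
for i in 1; do python3 -m inch '[[[0,-0.1,0],[0,0,0],0],[[0,-0.2,0],[0,0,0],0],[[0,-0.2,0],[0,0,0],0]]';done;python3 go.py .606 .103 .06 -18;python3 -m inch '[[[0,-0.1,0],[0,0,0],0],[[0,-0.2,0],[0,0,0],0],[[0,-0.2,0],[0,0,0],0]]';python3 go.py .606 .103 .06 -18
```

```text
t: 5.48
tcp_pos: [0.6138, 0.1249, 0.0606]
orientation: [[0.951, -0.31, -0.001], [-0.31, -0.951, -0.003], [-0.0, 0.003, -1.0]]
wrist_force: [-6.9, -8.5, 6.8]
gripper_width: 0.173
shift cm [-0.06  2.33  0.07] turn deg [ 0.2   0.01 -0.07] t 5.47 th -18.07 tcp [0.6138 0.1249 0.0606] F [-6.9 -8.5  6.8] w 0.173
t: 5.85
tcp_pos: [0.6139, 0.1252, 0.0604]
orientation: [[0.95, -0.311, -0.003], [-0.311, -0.95, -0.006], [-0.001, 0.007, -1.0]]
wrist_force: [-9.7, -16.6, 9.0]
gripper_width: 0.176
shift cm [-0.06  2.35  0.06] turn deg [ 0.39  0.03 -0.14] t 5.85 th -18.14 tcp [0.6139 0.1252 0.0604] F [ -9.7 -16.6   9. ] w 0.176
```

The pull force jumped to about 19 N with almost no further travel, so the catch is at its stop. I'm opening in place and rising.

```bash
python3 -m inch '[[[0,0,0],[0,0,0],0.5],[[0,0,0],[0,0,0],1],[[0,0,0],[0,0,0],1],[[0,0,0],[0,0,0],1],[[0,0,-1],[0,0,0],1]]';python3 -m inch '[[[0,0,-3],[0,0,0],1],[[0,0,-6],[0,0,0],1],[[0,0,-9],[0,0,0],1],[[0,0,-12],[0,0,0],1],[[0,0,-15],[0,0,0],1]]';python3 look.py 3 side top wrist >/dev/null; python3 go.py .562 -.0265 .22 72;python3 - <<'E'
from geo import *
w=load('wrist',3);s=load('side',3);t=load('top',3)
print(blobs(w,'red',(200,320,100,230)),blobs(s,'red',(195,280,160,200)),blobs(t,'red',(190,240,170,220)))
a=blobs(w,'red',(200,320,100,230))[0];b=blobs(s,'red',(195,280,160,200))[0]
print(tri(w,a[1],s,b[1]))
c=w['im'][:,:,::-1];cv2.imwrite('pics/z_w3.png',cv2.resize(c[100:330,170:350],None,fx=2.6,fy=2.6,interpolation=cv2.INTER_CUBIC))
E
```

```text
t: 6.48
tcp_pos: [0.6142, 0.1286, 0.0698]
orientation: [[0.951, -0.309, -0.002], [-0.309, -0.951, -0.0], [-0.002, 0.001, -1.0]]
wrist_force: [0.0, -0.8, 0.2]
gripper_width: 1.0
t: 7.1
tcp_pos: [0.6149, 0.1286, 0.2222]
orientation: [[0.951, -0.309, 0.001], [-0.309, -0.951, -0.0], [0.001, -0.0, -1.0]]
wrist_force: [0.5, 0.4, -0.0]
gripper_width: 0.999
shift cm [-0.34 16.41  0.27] turn deg [  0.12  -0.23 -90.  ] t 7.25 th -18.0 tcp [0.6159 0.1285 0.2229] F [ 0.6 -0.4 -0.4] w 1.001
[(np.int32(263), array([254.95437262, 184.74524715]), ((255.0, 184.0), (20.0, 14.0), 90.0), array([248, 174,  15,  21], dtype=int32))] [(np.int32(52), array([234.94230769, 177.40384615]), ((234.5, 178.0), (12.0, 5.0), 90.0), array([232, 172,   6,  13], dtype=int32))] [(np.int32(134), array([195.49253731, 178.00746269]), ((195.82432556152344, 178.55404663085938), (10.357135772705078, 18.248287200927734), 9.462322235107422), array([190, 170,  12,  19], dtype=int32)), (np.int32(33), array([208.33333333, 193.09090909]), ((208.5, 193.0), (6.0, 5.0), 90.0), array([206, 190,   6,   7], dtype=int32)), (np.int32(25), array([237.84, 204.68]), ((237.5, 204.5), (7.0, 3.0), 90.0), array([236, 201,   4,   8], dtype=int32))]
[0.6123063  0.12340129 0.07816795]
```

View pics/z_w3.png

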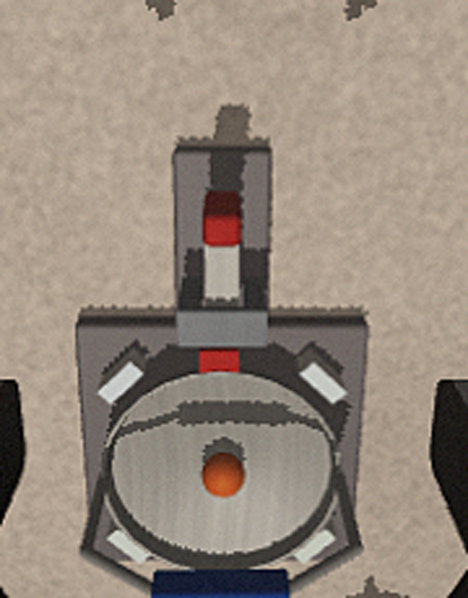

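The catch stayed out: the knob moved about 22 mm, sits about 158 mm from the stand's middle (157 expected), and the red lug at (218,360 in the zoom) is fully uncovered. Now to the handle.

```bash
python3 -m inch '[[[0,2,0],[0,0,-9],1],[[0,4,0],[0,0,-18],1],[[-0.1,6,0],[0,0,-27],1],[[-0.2,8,0],[0,0,-36],1],[[-0.2,10,0],[0,0,-45],1]]';python3 go.py .562 -.0265 .22 72
```

```text
t: 7.88
tcp_pos: [0.5813, 0.0336, 0.2193]
orientation: [[0.889, 0.459, -0.001], [0.459, -0.889, 0.0], [-0.001, -0.001, -1.0]]
wrist_force: [0.0, -1.2, 0.1]
gripper_width: 1.003
shift cm [-4.47  4.45 -0.07] turn deg [ -0.07   0.05 -44.7 ] t 7.88 th 27.3 tcp [0.5813 0.0336 0.2193] F [ 0.  -1.2  0.1] w 1.003
```

```bash
python3 -m inch '[[[-0.9,0.9,0],[0,0,-9],1],[[-1.8,1.8,0],[0,0,-18],1],[[-2.7,2.7,0],[0,0,-27],1],[[-3.6,3.6,0],[0,0,-36],1],[[-4.5,4.4,0],[0,0,-45],1]]';python3 -m inch '[[[0,0,0],[0,0,0],1],[[0,0,0],[0,0,0],1]]';python3 go.py .562 -.0265 .22 72; python3 look.py 4 wrist side top|grep dsfk
python3 - <<'E'
from geo import *
w=load('wrist',4);s=load('side',4)
print([b for b in blobs(w,'blue',(120,400,100,380),40)],[b[:2] for b in blobs(s,'blue',(195,280,190,225))])
E
```

```text
t: 8.5
tcp_pos: [0.5613, -0.0259, 0.2193]
orientation: [[0.304, 0.953, -0.001], [0.953, -0.304, 0.0], [-0.0, -0.001, -1.0]]
wrist_force: [0.3, 0.0, -0.5]
gripper_width: 1.003
t: 8.75
tcp_pos: [0.5618, -0.0252, 0.2198]
orientation: [[0.312, 0.95, -0.001], [0.95, -0.312, 0.0], [0.0, -0.001, -1.0]]
wrist_force: [0.4, 0.2, 1.2]
gripper_width: 1.002
shift cm [-0.11  0.06 -0.02] turn deg [-0.03 -0.   -0.2 ] t 8.75 th 71.8 tcp [ 0.5618 -0.0252  0.2198] F [0.4 0.2 1.2] w 1.002
[(np.int32(738), array([257.69647696, 195.44850949]), ((257.9999694824219, 194.99998474121094), (63.99999237060547, 11.999998092651367), 90.0), array([252, 163,  13,  65], dtype=int32)), (np.int32(103), array([126.84466019, 259.81553398]), ((126.99391174316406, 259.44512939453125), (8.171934127807617, 14.908258438110352), 83.6598129272461), array([120, 255,  15,  10], dtype=int32)), (np.int32(212), array([329.66509434, 320.24056604]), ((329.1180419921875, 320.7740173339844), (8.538148880004883, 26.563127517700195), 34.695152282714844), array([321, 308,  19,  26], dtype=int32))] [(np.int32(126), array([235.83333333, 207.05555556]))]
```

View pics/wrist_4.png

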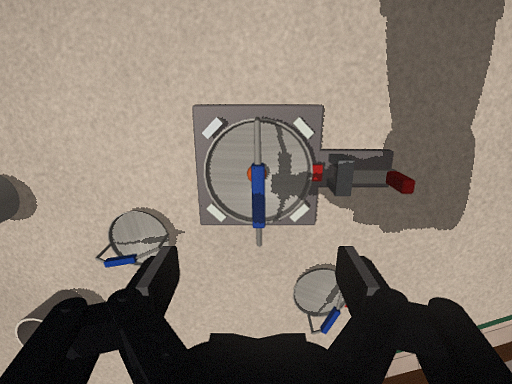

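The handle is at (258,195), vertical in the picture and midway between the fingers, and the ball is at (251,173). I'll measure the fine offset along the handle and the yaw.

Run:
```python
from geo import *
w=load('wrist',4);s=load('side',4)
import json
d=json.load(open('pics/wrist_4.json'));R=np.array(d['obs']['orientation']);p=np.array(d['obs']['tcp_pos'])
f=lambda X:(R.T@(X-p)*1000).round(1)
print('near end',f(onz(w,257.7,162.5,.112)),'far end',f(onz(w,257.7,227.5,.128)))
h=tri(w,(257.7,195.4),s,(235.8,207.0));print('tri',f(h),h)
hs=cv2.cvtColor(np.ascontiguousarray(w['im']),cv2.COLOR_RGB2HSV).astype(int)
m=(hs[...,0]>105)&(hs[...,0]<130)&(hs[...,1]>130)
rows=[(v,np.mean(np.where(m[v,240:275])[0])+240) for v in range(166,225)]
a=np.array(rows);print('slope deg',np.degrees(np.arctan(np.polyfit(a[:,0],a[:,1],1)[0])))
st=load('side',4);tp=load('top',4)
b=[q for q in blobs(s,'orange',(195,280,215,245))];print('ball side',b[0][1], f(onz(s,*b[0][1],.034)))
```

```text
near end [ 1.000e-01 -2.860e+01  1.079e+02] far end [ 0.1 29.6 91.8]
tri [ 0.3  0.6 97.4] [ 0.56240237 -0.02509979  0.12241605]
slope deg 0.7331669566225353
ball side [237.60416667 230.60416667] [  1.2   3.1 185.8]
```

```bash
python3 -m inch '[[[0,0.05,3],[0,0,-0.5],1],[[0,0.05,6],[0,0,-0.5],1],[[0,0.05,9],[0,0,-0.5],1],[[0,0.05,11],[0,0,-0.5],1],[[0,0.05,11.8],[0,0,-0.5],1]]';python3 -m inch '[[[0,0,0],[0,0,0],0.4],[[0,0,0],[0,0,0],0.3]]';python3 go.py .562 -.0265 .101 72;python3 look.py 5 wrist side|grep xx
```

```text
t: 9.52
tcp_pos: [0.5619, -0.0255, 0.1012]
orientation: [[0.301, 0.954, -0.001], [0.954, -0.301, 0.0], [-0.0, -0.001, -1.0]]
wrist_force: [0.7, 0.0, -0.8]
gripper_width: 1.004
t: 9.78
tcp_pos: [0.5631, -0.026, 0.1035]
orientation: [[0.301, 0.954, 0.002], [0.954, -0.301, -0.001], [-0.0, 0.002, -1.0]]
wrist_force: [0.4, 0.0, 0.7]
gripper_width: 0.603
shift cm [-0.08 -0.09  0.25] turn deg [0.1  0.   0.49] t 9.78 th 72.49 tcp [ 0.5631 -0.026   0.1035] F [0.4 0.  0.7] w 0.603
```

View pics/wrist_5.png

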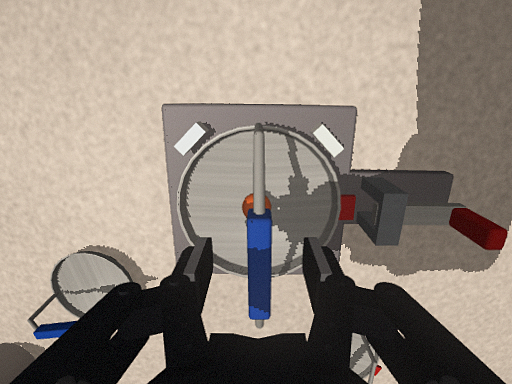

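The handle (x≈259) is midway between the fingers (210 and 305), and the ball is at (257,205). Closing now.

```bash
python3 -m inch '[[[0,0,0.2],[0,0,0],0.25],[[0,0,0.2],[0,0,0],0.18],[[0,0,0.2],[0,0,0],0.16],[[0,0,0.2],[0,0,0],0.14],[[0,0,0.2],[0,0,0],0.12]]';python3 -m inch '[[[0,0,0],[0,0,0],0.1],[[0,0,0],[0,0,0],0],[[0,0,0],[0,0,0],0],[[0,0,0],[0,0,0],0],[[0,0,0],[0,0,0],0]]';python3 go.py .562 -.0265 .101 72;python3 look.py 6 wrist side|grep xx
```

```text
t: 10.5
tcp_pos: [0.5625, -0.0258, 0.1004]
orientation: [[0.301, 0.954, 0.0], [0.954, -0.301, -0.0], [-0.0, 0.0, -1.0]]
wrist_force: [0.4, 1.0, 0.6]
gripper_width: 0.13
t: 11.12
tcp_pos: [0.5625, -0.0258, 0.1004]
orientation: [[0.301, 0.954, 0.0], [0.954, -0.301, -0.0], [-0.0, 0.0, -1.0]]
wrist_force: [-0.1, 0.9, 4.4]
gripper_width: 0.128
shift cm [-0.08 -0.02 -0.06] turn deg [0.01 0.   0.5 ] t 11.12 th 72.5 tcp [ 0.5625 -0.0258  0.1004] F [-0.1  0.9  4.4] w 0.128
```

View pics/wrist_6.png

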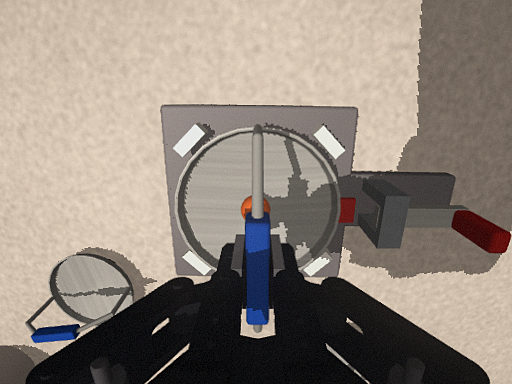

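The handle is gripped (opening 0.128) and the ball is still at about (256,207). I'm starting a slow lift, first 1.5 cm, then a check.

```bash
python3 -m inch '[[[0,0,-0.1],[0,0,0],0],[[0,0,-0.3],[0,0,0],0],[[0,0,-0.6],[0,0,0],0],[[0,0,-1.0],[0,0,0],0],[[0,0,-1.5],[0,0,0],0]]';python3 go.py .5625 -.0258 .2 72.5;python3 look.py 7 wrist|grep xx
```

```text
t: 11.85
tcp_pos: [0.5624, -0.0258, 0.1156]
orientation: [[0.301, 0.954, -0.0], [0.954, -0.301, -0.0], [-0.0, -0.0, -1.0]]
wrist_force: [-0.4, 0.6, -2.9]
gripper_width: 0.131
shift cm [ 0.    0.01 -8.44] turn deg [-0.    0.01 -0.01] t 11.85 th 72.49 tcp [ 0.5624 -0.0258  0.1156] F [-0.4  0.6 -2.9] w 0.131
```

View pics/wrist_7.png

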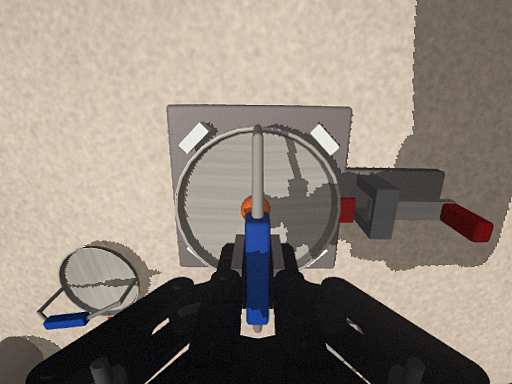

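The dish keeps its place in the wrist view while the stand shrinks, the ball is still in the middle, and the 2.9 N load fits the dish's weight. I'll continue up.

```bash
python3 -m inch '[[[0,0,-0.7],[0,0,0],0],[[0,0,-1.5],[0,0,0],0],[[0,0,-2.4],[0,0,0],0],[[0,0,-3.4],[0,0,0],0],[[0,0,-4.4],[0,0,0],0]]';python3 -m inch '[[[0,0,-1],[0,0,0],0],[[0,0,-2],[0,0,0],0],[[0,0,-2.9],[0,0,0],0],[[0,0,-3.6],[0,0,0],0],[[0,0,-4.1],[0,0,0],0]]';python3 -m inch '[[[0,0,-0.1],[0,0,0],0],[[0,0,-0.1],[0,0,0],0],[[0,0,-0.1],[0,0,0],0]]';python3 go.py .5625 -.0258 .2 72.5;python3 look.py 8 wrist side|grep xx
```

```text
t: 12.52
tcp_pos: [0.5625, -0.0258, 0.1601]
orientation: [[0.301, 0.954, 0.0], [0.954, -0.301, -0.0], [-0.0, 0.0, -1.0]]
wrist_force: [0.2, 0.8, -1.8]
gripper_width: 0.131
t: 13.15
tcp_pos: [0.5624, -0.0258, 0.2007]
orientation: [[0.301, 0.954, 0.0], [0.954, -0.301, -0.0], [-0.0, 0.0, -1.0]]
wrist_force: [1.2, -0.0, -3.0]
gripper_width: 0.125
t: 13.52
tcp_pos: [0.5622, -0.0257, 0.2009]
orientation: [[0.301, 0.954, -0.001], [0.954, -0.301, 0.0], [-0.0, -0.001, -1.0]]
wrist_force: [-0.3, 0.4, -2.8]
gripper_width: 0.13
shift cm [-0.    0.03  0.09] turn deg [-0.03  0.   -0.  ] t 13.53 th 72.5 tcp [ 0.5622 -0.0257  0.2009] F [-0.3  0.4 -2.8] w 0.13
```

View pics/wrist_8.png

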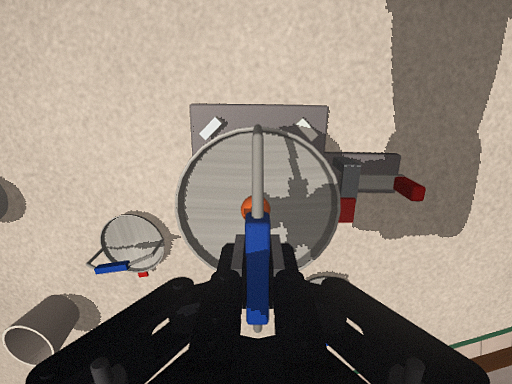

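View pics/side_8.png

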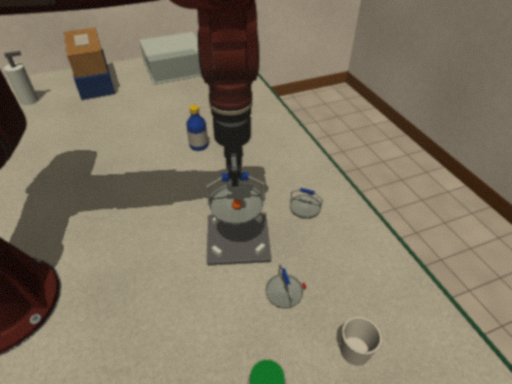

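The dish is up 10 cm, level, with the ball in its middle at (256,207) in the wrist view and (237,204) in the side view. Now a slow quarter turn.

```bash
python3 -m inch '[[[0,0,0],[0,0,0.6],0],[[0,0,0],[0,0,1.8],0],[[0,0,0],[0,0,3.6],0],[[0,0,0],[0,0,6],0],[[0,0,0],[0,0,9],0]]';python3 -m inch '[[[0,0,0],[0,0,3.5],0],[[0,0,0],[0,0,7.5],0],[[0,0,0],[0,0,12],0],[[0,0,0],[0,0,16.5],0],[[0,0,0],[0,0,21],0]]';python3 go.py .5625 -.0258 .2007 -17.5;python3 look.py 9 wrist|grep xx;python3 - <<'E'
from geo import *
for i in (6,8,9): print([b[1] for b in blobs(load('wrist',i),'orange',(230,290,180,240))])
E
```

```text
t: 14.25
tcp_pos: [0.5624, -0.0258, 0.2013]
orientation: [[0.449, 0.894, 0.0], [0.894, -0.449, -0.0], [-0.0, 0.0, -1.0]]
wrist_force: [1.1, 0.0, -1.6]
gripper_width: 0.129
t: 14.88
tcp_pos: [0.5624, -0.0258, 0.2013]
orientation: [[0.74, 0.673, 0.0], [0.673, -0.74, -0.0], [-0.0, 0.0, -1.0]]
wrist_force: [-0.7, -0.1, -2.4]
gripper_width: 0.124
shift cm [0.01 0.01 0.06] turn deg [ 1.000e-02 -0.000e+00  5.977e+01] t 14.88 th 42.27 tcp [ 0.5624 -0.0258  0.2013] F [-0.7 -0.1 -2.4] w 0.124
[array([245.90076336, 206.08396947]), array([264.96551724, 206.        ])]
[array([245.936, 205.976]), array([264.84615385, 206.07692308])]
[array([245.49579832, 208.19327731]), array([265.4375, 207.125 ])]
```

```bash
python3 -m inch '[[[0,0,0],[0,0,4.5],0],[[0,0,0],[0,0,9],0],[[0,0,0],[0,0,13.5],0],[[0,0,0],[0,0,18],0],[[0,0,0],[0,0,22.5],0]]';python3 -m inch '[[[0,0,0],[0,0,4.5],0],[[0,0,0],[0,0,9],0],[[0,0,0],[0,0,13.5],0],[[0,0,0],[0,0,18],0],[[0,0,0],[0,0,22],0]]';python3 -m inch '[[[0,0,0],[0,0,3.5],0],[[0,0,0],[0,0,7],0],[[0,0,0],[0,0,10],0],[[0,0,0],[0,0,12.5],0],[[0,0,0],[0,0,14],0]]';python3 -m inch '[[[0,0,0],[0,0,0.8],0],[[0,0,0],[0,0,1.3],0],[[0,0,0],[0,0,1.5],0],[[0,0,0],[0,0,1.5],0]]';python3 go.py .5625 -.0258 .2007 -17.5;python3 look.py 10 wrist side top|grep xx;python3 - <<'E'
from geo import *
for i in (6,8,9,10): print([b[1] for b in blobs(load('wrist',i),'orange',(230,290,180,240))])
E
```

```text
t: 15.55
tcp_pos: [0.5624, -0.0258, 0.2013]
orientation: [[0.94, 0.34, 0.0], [0.34, -0.94, -0.0], [-0.0, 0.0, -1.0]]
wrist_force: [1.0, -0.3, -2.4]
gripper_width: 0.125
t: 16.18
tcp_pos: [0.5624, -0.0258, 0.2013]
orientation: [[0.999, -0.037, 0.0], [-0.037, -0.999, -0.0], [0.0, 0.0, -1.0]]
wrist_force: [-0.6, 0.1, -2.2]
gripper_width: 0.13
t: 16.8
tcp_pos: [0.5624, -0.0258, 0.2013]
orientation: [[0.961, -0.276, 0.0], [-0.276, -0.961, -0.0], [0.0, 0.0, -1.0]]
wrist_force: [0.8, 0.4, -2.2]
gripper_width: 0.13
t: 17.3
tcp_pos: [0.5624, -0.0258, 0.2013]
orientation: [[0.954, -0.301, -0.0], [-0.301, -0.954, -0.0], [0.0, 0.0, -1.0]]
wrist_force: [0.8, -0.8, -2.5]
gripper_width: 0.127
shift cm [ 0.01 -0.    0.06] turn deg [ 0.01 -0.    0.  ] t 17.3 th -17.5 tcp [ 0.5624 -0.0258  0.2013] F [ 0.8 -0.8 -2.5] w 0.127
[array([245.90076336, 206.08396947]), array([264.96551724, 206.        ])]
[array([245.936, 205.976]), array([264.84615385, 206.07692308])]
[array([245.49579832, 208.19327731]), array([265.4375, 207.125 ])]
[array([246.2734375, 207.8359375])]
```

View pics/wrist_10.png

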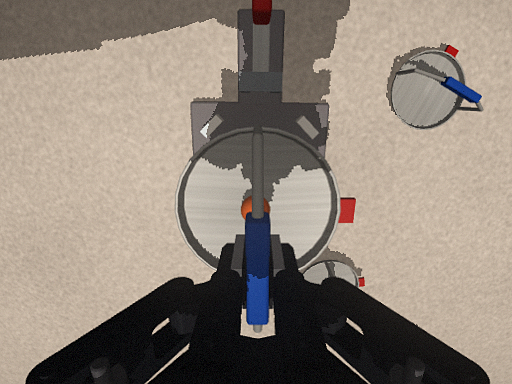

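View pics/side_10.png

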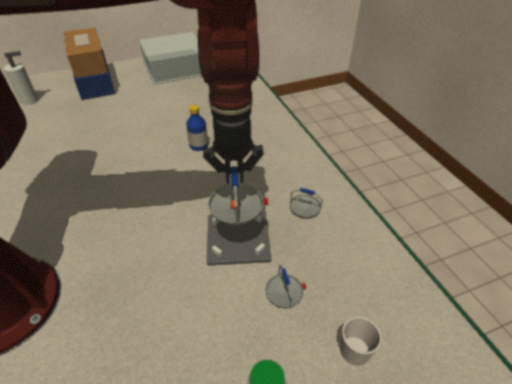

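The dish is turned 90°: its lug is now at (347,210) in the wrist view and (266,201) in the side view. The ball is at (255,208), still in the middle, and the dish is level. I'll let it settle and check once more.

```bash
python3 -m inch '[[[0,0,0],[0,0,0],0],[[0,0,0],[0,0,0],0],[[0,0,0],[0,0,0],0],[[0,0,0],[0,0,0],0],[[0,0,0],[0,0,0],0]]';python3 go.py .5625 -.0258 .2007 -17.5;python3 look.py 11 wrist side|grep xx;python3 - <<'E'
from geo import *
for i in (10,11): print([b[1] for b in blobs(load('wrist',i),'orange',(230,290,180,240))],[b[1] for b in blobs(load('side',i),'orange',(215,260,190,220))],[b[1] for b in blobs(load('side',i),'red',(255,280,190,215),3)])
from plant import job_done;print(job_done())
E
```

```text
t: 18.08
tcp_pos: [0.5624, -0.0258, 0.2013]
orientation: [[0.954, -0.301, 0.0], [-0.301, -0.954, -0.0], [0.0, 0.0, -1.0]]
wrist_force: [-0.7, -0.3, -1.0]
gripper_width: 0.13
shift cm [0.01 0.   0.06] turn deg [ 0.01 -0.   -0.  ] t 18.07 th -17.5 tcp [ 0.5624 -0.0258  0.2013] F [-0.7 -0.3 -1. ] w 0.13
[array([246.2734375, 207.8359375])] [array([232.16666667, 204.11111111])] [array([265., 201.])]
[array([246.2481203 , 207.82706767])] [array([232.2, 204.1])] [array([264.96666667, 200.93333333])]
the job is handed in; nothing more can be done
None
```

I pulled the catch out to its stop and let go, gripped the dish by its blue handle, lifted it straight up 10.1 cm and turned it 90°. I then handed the job in at about 18 s, with the dish still held above its stand.

- **Catch:** the pull force jumped to about 19 N with almost no further travel. After release the knob stayed out, measured about 158 mm from the stand's middle (157 mm expected at the stop).
- **Dish and ball:** over the last 0.6 s the ball and lug pixels did not move by more than 0.1 px, and the tool was vertical to within 0.01°. The ball shifted about 2 px in the wrist view during the turn, but it stayed in the middle and came to rest.
- **Bystanders:** I never went near the bottle, jar or cup, and they look unmoved in the side view.
- **One reading disagreed:** the final vertical wrist force was 1.0 N, against 2–3 N during the lift. I put this down to sensor noise, since neither the grip nor the picture had changed.

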